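# Find the carton that still holds its bearing and put it on the scale

### The arm

A 6-joint arm with a two-finger parallel gripper is mounted at the origin on the work surface. World frame = base frame: x ahead of the robot, y to its left, z up, the work surface at z = 0. Lengths are in m, angles in degrees, forces in N, time in s.
With the tool pointing down it reaches from about 0.35 to 0.875 m from the base axis. Payload 4.2 kg.
Tool frame: the origin (TCP) lies on the mounting face of the last link; the fingertips stand 182 mm ahead of it and the grasp point (between the pads) lies 164 mm ahead of it (r.tcp_to_grasp is the distance from the TCP to the grasp point, in m); z points along the fingers, y is the line along which they close (so a half turn about z gives the same grasp; the last joint's range is limited). The gripper opens to 87 mm and grips with 3 to 60 N. Pads are 19 mm wide; open, the fingers measure 117 mm over their backs; the gripper's body (75 mm by 190 mm) begins 51 mm behind the grasp point.
Start: joints at [-54.74, 22.042, 0.453, 0, -68.411, -14.817], TCP at [0.218, -0.586, 0.405] pointing down, gripper open.
Joint ranges: [-179.83, 179.83], [-69.29, 118.12], [-61.27, 80.66], [-181.25, 117.63], [-171.15, -9.14], [-177.46, 177.46]. Speed limits (degrees/s): [159.86, 159.86, 180, 180, 180, 180].

### API

Orientations are given as a 3x3 rotation matrix whose columns are the frame's x, y, z axes.
In Python, from station import sense, eyes, r gives the robot as it stands.
- The arm moves only by the tool jog_arm, never from a script. Its argument "increments" is a list of rows, each a list of 4 numbers: the shift along the tool's x, y, z normalised to -1 to 1, where 1 is 0.02 m, then the turn about the tool's z normalised to -1 to 1, where 1 is 0.08 rad. A call has 1 to 10 rows; each row shifts and turns the commanded pose from where the row before left it, along the tool's axes as they then stand; what a row does not reach is not made up. A row lasts 1/10 s, in which the tool goes at most 50 mm and 8.59 degrees, less where a joint would pass 70% of its speed; a pose out of reach is approached as far as the arm can. A call with a number of a shift or a turn outside -1 to 1 is refused whole. A call with a gripper value outside its range is refused whole. "grip" is the finger opening in mm, from 0 to 87, set as the call begins (left out, the last holds). The fingers move at their own pace and stop on an object; the grip force is fixed at half the most. Time passes only in rows, so rows that do not move let the fingers close. It gives the time, the measured TCP pose, the force, the opening and the grip force at its end, in the units of the state.
- sense(): the state, without advancing time (a new reading comes with each control period).
- eyes.capture(name): name is "scene" or "top" or "wrist"; returns the picture (384x512x3 uint8, blue, green, red); there is no depth.
- eyes.get_calibration(name): a dict with "camera_matrix" (3x3 intrinsics, pixels), "R" (3x3) and "t" (3): a world point X has camera coordinates R X + t; the wrist camera has in their place "T_tool_cam" (4x4, takes a point from camera to tool coordinates, whose origin is the TCP and whose axes are the flange's). Camera axes: x right, y down, z forward; pixel columns grow to the right and rows downward; lengths in m; the calibration is good to about 2 mm. The wrist camera is an equidistant fisheye: a pixel r from the principal point sees the ray r / f radians off the axis. A picture is of the moment at which its call begins: read the wrist's pose just before it. get_calibration takes no time and is no camera call.
- r.finish_job(): hands the job in; it is judged then, once.
Trained networks look in the newest picture that a camera, given by its name, has taken for a name from the list of things; names that differ only in an ending like _2 or _b are one class to them, and where a whole thing is asked for, a point or a joint stands for the part that bears it (a point fixed in the world has none). Each returns a list of dicts, best first, with "conf" (0 to 1); they miss things now and then, are a little off and sometimes report something else, mostly with a low value. They report only what shows in the picture. A call takes as long as a camera call. They do not tell look-alikes from the thing itself.
- eyes.spot_in(camera, name): "centre" ([x, y, z] in m, in world coordinates, good to about 4 mm: the middle of the surface that is visible of it).
- eyes.outline_of(camera, name): "mask" (384x512 bool, what is visible of it).
The state is a dict: "time_s": time; "joints": joint angles; "joint_velocities": joint speeds; "effort": joint torques, N m; "tcp_pos": TCP position; "ee_rot": TCP orientation; "wrist_force": force on the tool from outside, world axes, zero at the start; "moment": the same for the moment, N m; "gripper_width": opening from 0.0 (shut) to 1.0 (fully open); "gripper_force": force on a finger pad.
Only numpy, scipy, OpenCV 4.12 (cv2) and the standard library are available. Lean on these libraries where they do the work, as an engineer would, in place of code of your own. Each camera call takes 0.05 s, during which the arm holds its last target. There are 200 camera calls.

### The job

One of the three identical red cartons on the blue bench rack still holds its steel bearing; the other two are empty but sealed again. Feel their weights to find the full one, and set it gently and upright in the middle of the scale's pan. The two empty cartons must end standing upright on the rack's deck; never tip a carton over, and leave everything else where it is.

Things in the scene. Friction and masses are not known exactly. Their poses are not given: they have to be found in the camera images.
- carton_a: one of three red cartons alike from outside, standing in a row 120 mm apart: 56 x 56 mm, 72 mm tall, white label front and back, brown tape along the top; origin at the centre of its underside, z up, front (-x) to the robot. Exactly one of the three, not always the same, holds a steel bearing and weighs 420 to 620 g in all; the others weigh 70 to 90 g each
- carton_b: one of three red cartons alike from outside, standing in a row 120 mm apart: 56 x 56 mm, 72 mm tall, white label front and back, brown tape along the top; origin at the centre of its underside, z up, front (-x) to the robot. Exactly one of the three, not always the same, holds a steel bearing and weighs 420 to 620 g in all; the others weigh 70 to 90 g each
- carton_c: one of three red cartons alike from outside, standing in a row 120 mm apart: 56 x 56 mm, 72 mm tall, white label front and back, brown tape along the top; origin at the centre of its underside, z up, front (-x) to the robot. Exactly one of the three, not always the same, holds a steel bearing and weighs 420 to 620 g in all; the others weigh 70 to 90 g each
- rack: fixed bench rack: white deck 200 mm deep (x), 470 mm wide (y), top 30 mm above the table; blue end posts 180 mm tall, inner faces at y = +-200 mm. Origin on the table under the deck's centre; its front -x faces the robot, y runs along the row; the cartons' centres stand at about x = -45 mm (+-8)
- beam (a point): middle of the underside of the rack's blue cross-beam, 135 mm above the table. Axes as the rack's; the beam runs along y between the posts, 28 mm deep in x (14 mm either side of this point), 35 mm high. It hangs over the rear half of the cartons: grip them by their left and right sides with the tool tilted, hand leaning out to the front (-x), and take them out forwards
- pan (a joint): how far the scale's pan has sunk on its spring, 0 unloaded, up to 0.022 m; it sinks about 1 mm per 40 g; an empty carton sinks it under 3 mm, the full one 9 to 15 mm
- pan_top (a point): centre of the upper face of the scale's square steel pan, 130 x 130 mm, 80 mm above the table when unloaded; moves with the pan; z up, x and y along the pan's sides
- spray_can: bystander: blue and red spray can, 52 mm across, 150 mm tall, standing on the rack behind the row of cartons; origin under its centre, z up
- tape_roll: bystander: yellow tape roll lying flat on the rack behind the row, 84 mm across, 25 mm high; origin under its centre
- wide_tape: bystander: white tape roll lying flat on the table before the rack, 80 mm across, 25 mm high; origin under its centre
- screwdriver: bystander: screwdriver lying on the table before the rack, about 200 mm long, lower than 35 mm; its x axis points along it, to the tip
- soap_bottle: bystander: yellow bottle with a black cap, 60 mm across, 140 mm tall, on the table beyond the scale; origin under its centre, z up
Things that resemble listed ones, but are neither listed nor needed, are in the scene too. Leave any orange or purple look-alike of the carton_b alone.

How it is judged:
By the outcome, as a careful person would: the job done as asked, in the order asked, and still so for the second after the job is handed in, with the robot touching nothing.
It also fails if it takes over 64 s, if anything falls off the work surface, if the arm or the gripper's body presses on something with over 40 N, if the wrist force passes 120 N, or if a joint passes its speed limit or range.

## Working session

There is one attempt and no reset: what is moved stays moved. The work goes in short steps, Python scripts to look and compute and a tool call to move; the robot and the scene stay as the last step left them, time stands still between calls to the robot, and variables do not carry over. Pictures are saved under pics/ and viewed, at most 10 in all, crops included, and the job is handed in when it is done.

Besides the shell and the picture viewer there is one more tool, called after ">>>" as name(argument=value, ...), one argument or row to a line, values as JSON. jog_arm: Moves the arm, as the interface text tells. Its arguments: {"type":"object","properties":{"increments":{"type":"array"},"grip":{"type":"number"}},"required":["increments"]}

```bash
mkdir -p pics; ls; python3 - <<'E'
from station import sense, eyes, r
import cv2, numpy as np
a=eyes.capture("scene"); b=eyes.capture("top")
cv2.imwrite("pics/s1.png",a); cv2.imwrite("pics/t1.png",b)
for n in ["carton_a","rack","pan_top","wide_tape","screwdriver","soap_bottle","spray_can","tape_roll"]:
  for c in ["scene","top"]:
    print(n,c,[(np.round(d["centre"],3).tolist(),round(d["conf"],2)) for d in eyes.spot_in(c,n)])
for c in ["scene","top"]:
  k=eyes.get_calibration(c); print(c,(-k["R"].T@k["t"]).round(3),k["R"].round(3).tolist(),np.round(k["camera_matrix"],1).tolist())
s=sense(); print({k:np.round(v,3).tolist() for k,v in s.items()})
E
```

```text
pics
carton_a scene [([0.47, 0.382, 0.075], 0.9), ([0.586, 0.177, 0.076], 0.89), ([0.346, 0.104, 0.061], 0.87), ([0.586, 0.074, 0.071], 0.85), ([0.632, 0.379, 0.058], 0.84), ([0.476, -0.285, 0.082], 0.72), ([0.668, 0.135, 0.134], 0.64), ([0.265, 0.211, 0.054], 0.6), ([0.585, -0.046, 0.076], 0.57)]
carton_a top [([0.339, 0.115, 0.071], 0.96), ([0.474, 0.391, 0.069], 0.81), ([0.618, 0.385, 0.074], 0.8), ([0.256, 0.232, 0.074], 0.79), ([0.544, 0.204, 0.1], 0.67), ([0.54, -0.031, 0.097], 0.51), ([0.544, 0.095, 0.102], 0.49)]
rack scene [([0.604, 0.011, 0.031], 0.63), ([0.65, 0.011, 0.057], 0.39)]
rack top [([0.584, 0.083, 0.026], 0.62)]
pan_top scene [([0.478, -0.284, 0.084], 0.96), ([0.668, 0.137, 0.131], 0.52)]
pan_top top [([0.41, -0.057, 0.023], 0.64)]
wide_tape scene [([0.415, -0.057, 0.025], 0.95)]
wide_tape top [([0.41, -0.056, 0.026], 0.54)]
screwdriver scene [([0.437, 0.253, 0.023], 0.76)]
screwdriver top [([0.434, 0.261, 0.025], 0.82)]
soap_bottle scene [([0.648, -0.38, 0.092], 0.68)]
soap_bottle top [([0.626, -0.363, 0.093], 0.72), ([0.409, -0.055, 0.024], 0.25)]
spray_can sce
[... 252 characters left out ...]
02], [0.398, -0.59, -0.702], [-0.416, 0.566, -0.712]] [[445.4, 0.0, 259.3], [0.0, 445.4, 195.6], [0.0, 0.0, 1.0]]
top [0.42  0.022 1.346] [[-0.004, -1.0, -0.003], [-0.999, 0.004, -0.039], [0.039, 0.003, -0.999]] [[426.3, 0.0, 251.5], [0.0, 426.3, 185.2], [0.0, 0.0, 1.0]]
{'time_s': 0.9, 'joints': [-54.74, 22.038, 0.453, 0.0, -68.414, -14.817], 'joint_velocities': [0.082, -0.006, 0.027, 0.047, 0.011, -0.027], 'effort': [0.001, -39.045, 18.762, 4.224, 0.015, -0.0], 'tcp_pos': [0.218, -0.586, 0.405], 'ee_rot': [[-0.937, -0.349, 0.0], [-0.349, 0.937, -0.0], [-0.0, -0.0, -1.0]], 'wrist_force': [0.829, -0.103, -0.176], 'moment': [0.041, -0.009, 0.034], 'gripper_force': 0.0, 'gripper_width': 0.998}
```

View pics/s1.png

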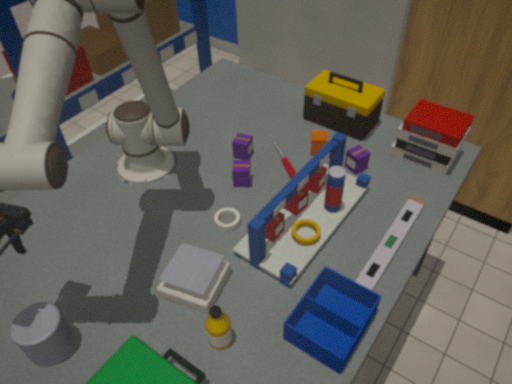

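View pics/t1.png

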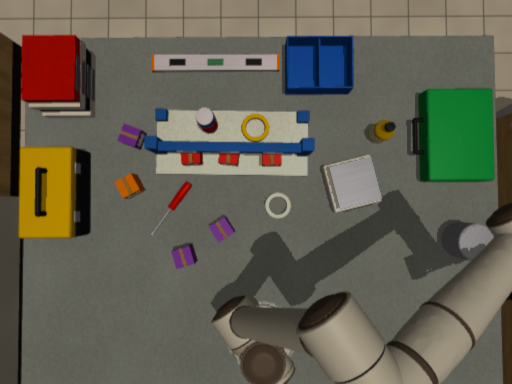

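The scene shows the red cartons under the blue beam, at top-view pixels (191,158), (229,158) and (271,159). The pan is at (352,184). The purple look-alikes at (222,229), (183,256) and (131,135) and the orange one at (128,186) are not on the rack, so they don't fit the description. I'll check this in an enlarged crop and measure the rack.

```bash
cat > h.py <<'E'
from station import sense, eyes, r
import cv2, numpy as np
def px(c,uv,z):
    k=eyes.get_calibration(c); R,t,K=np.array(k["R"]),np.array(k["t"]),np.array(k["camera_matrix"])
    C=-R.T@t; d=R.T@np.linalg.solve(K,[uv[0],uv[1],1]); return C+d*(z-C[2])/d[2]
def proj(c,X):
    k=eyes.get_calibration(c); p=np.array(k["camera_matrix"])@(np.array(k["R"])@X+np.array(k["t"])); return p[:2]/p[2]
E
python3 - <<'E'
from h import *
b=cv2.imread("pics/t1.png")
crop=cv2.resize(b[100:220,140:390],None,fx=3.2,fy=3.2,interpolation=cv2.INTER_CUBIC)
cv2.imwrite("pics/t1c.png",crop)
for n,uv,z in [("deckBL",(156,110),.03),("deckBR",(308,110),.03),("deckFL",(156,174.5),.03),("deckFR",(308,175.5),.03),("pan",(352,184),.08)]:
    print(n,px("top",uv,z).round(3))
E
```

```text
deckBL [0.706 0.322 0.03 ]
deckBR [ 0.704 -0.151  0.03 ]
deckFL [0.505 0.321 0.03 ]
deckFR [ 0.5   -0.149  0.03 ]
pan [ 0.471 -0.273  0.08 ]
```

View pics/t1c.png

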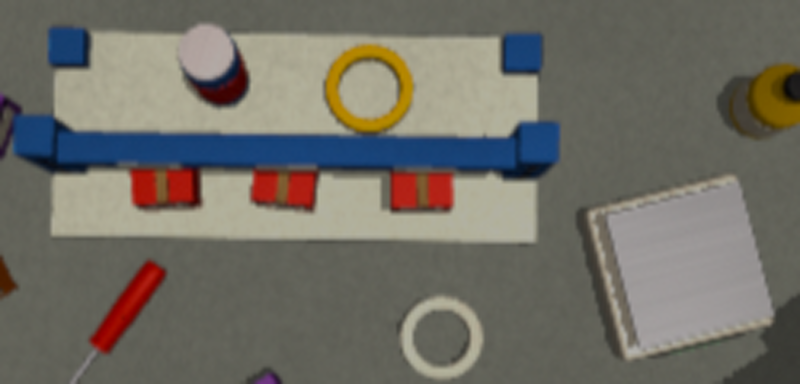

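The crop confirms three red cartons with brown tape on the rack, at crop (165,187), (285,188) and (421,190). The purple and orange look-alikes are off the rack. Next I'll get precise edges.

```bash
python3 - <<'E'
from h import *
b=eyes.capture("top"); hsv=cv2.cvtColor(b,cv2.COLOR_BGR2HSV)
blue=((hsv[...,0]>100)&(hsv[...,0]<125)&(hsv[...,1]>140)); 
for u in (165,180,205,215,240,255,290,295):
    rows=np.where(blue[130:160,u])[0]+130
    print(u,rows.min(),rows.max(), "rear top",px("top",(u,rows.min()-.5),.17).round(4),"front top",px("top",(u,rows.max()+.5),.17).round(4),"front bot",px("top",(u,rows.max()+.5),.135).round(4))
for u in (191,229,271):
    print(u,[b[v,u].tolist() for v in range(134,172,2)])
red=((hsv[...,0]<12)|(hsv[...,0]>172))&(hsv[...,1]>130)&(hsv[...,2]>60)
brown=np.zeros_like(red)
for u0,u1 in ((176,206),(215,243),(258,286)):
    m=np.zeros_like(red); m[148:172,u0:u1]=1
    mm=red&m
    m2=(mm*255).astype(np.uint8); m2=cv2.morphologyEx(m2,cv2.MORPH_CLOSE,np.ones((3,5)))
    ys,xs=np.where(m2>0); print("box",xs.min(),xs.max(),ys.min(),ys.max(), cv2.minAreaRect(np.c_[xs,ys].astype(np.float32)))
    bot=[(int(u),int(ys[xs==u].max()),int(ys[xs==u].min())) for u in np.unique(xs)]
    print(bot)
    v=b[:,:,:].astype(int)
    for (uu,vv) in ((xs.min()-.5,ys.max()+.5),(xs.max()+.5,ys.max()+.5)): print(px("top",(uu,vv),.102).round(4))
E
```

```text
165 142 152 rear top [0.5878 0.2649 0.17  ] front top [0.5571 0.2647 0.17  ] front bot [0.5612 0.2719 0.135 ]
180 142 149 rear top [0.5876 0.2232 0.17  ] front top [0.5653 0.2232 0.17  ] front bot [0.5696 0.2292 0.135 ]
205 142 151 rear top [0.5873 0.1539 0.17  ] front top [0.5594 0.1539 0.17  ] front bot [0.5636 0.1578 0.135 ]
215 143 151 rear top [0.5844 0.1262 0.17  ] front top [0.5593 0.1262 0.17  ] front bot [0.5635 0.1293 0.135 ]
240 143 151 rear top [0.5841 0.0568 0.17  ] front top [0.559  0.0569 0.17  ] front bot [0.5632 0.0579 0.135 ]
255 143 152 rear top [0.5839 0.0153 0.17  ] front top [0.5561 0.0154 0.17  ] front bot [0.5601 0.0152 0.135 ]
290 144 152 rear top [ 0.5807 -0.0817  0.17  ] front top [ 0.5556 -0.0815  0.17  ] front bot [ 0.5597 -0.0846  0.135 ]
295 144 152 rear top [ 0.5806 -0.0955  0.17  ] front top [ 0.5556 -0.0953  0.17  ] front bot [ 0.5596 -0.0989  0.135 ]
191 [[148, 170, 173], [152, 175, 177], [150, 172, 174], [144, 161, 161], [113, 71, 44], [114, 63, 23], [116, 65, 24], [118, 66, 23], [109, 69, 40], [56, 66, 77], [44, 84, 129], [46, 86, 124], [44, 85, 1
[... 1411 characters left out ...]
 (227, 162, 153), (228, 162, 153), (229, 163, 153), (230, 163, 153), (231, 163, 153), (232, 164, 153), (233, 164, 153), (234, 164, 153), (235, 164, 153), (236, 164, 153), (237, 164, 153), (238, 157, 154)]
[0.5291 0.1219 0.102 ]
[0.5289 0.0634 0.102 ]
box 262 281 154 165 ((271.5, 159.5), (11.0, 19.0), 90.0)
[(262, 164, 154), (263, 165, 154), (264, 165, 154), (265, 164, 154), (266, 164, 154), (267, 164, 154), (268, 164, 154), (269, 164, 154), (270, 164, 154), (271, 164, 154), (272, 164, 154), (273, 164, 154), (274, 164, 154), (275, 164, 154), (276, 164, 154), (277, 164, 154), (278, 164, 154), (279, 164, 154), (280, 164, 154), (281, 163, 159)]
[ 0.5257 -0.0039  0.102 ]
[ 0.5254 -0.0624  0.102 ]
```

>>> jog_arm(
  increments=[
    [-1, 1, 0, 0.892],
    [-1, 1, 0, 0.892],
    [-1, 1, 0, 0.892],
    [-1, 1, 0, 0.892],
    [-1, 1, 0, 0.892],
    [-1, 1, 0, 0],
    [-1, 1, 0, 0],
    [-1, 1, 0, 0],
    [-1, 1, 0, 0],
    [-1, 1, 0, 0],
  ],
)

```text
time_s: 1.95
tcp_pos: [0.3951, -0.3663, 0.405]
ee_rot: [[-1.0, -0.0, 0.0], [-0.0, 1.0, -0.0], [-0.0, -0.0, -1.0]]
wrist_force: [0.9, -0.7, 0.1]
gripper_width: 0.999
gripper_force: 0.0
```

```bash
python3 - <<'E'
from station import r, eyes, sense
print([x for x in dir(r) if not x.startswith('__')]); print(r.tcp_to_grasp)
E
```

```text
['PlanningError', 'finish_job', 'tcp_to_grasp']
0.1635
```

>>> jog_arm(
  increments=[
    [-1, 1, 0, 0],
    [-1, 1, 0, 0],
    [-1, 1, 0, 0],
    [-1, 1, 0, 0],
    [-1, 1, 0, 0],
    [-1, 1, 0, 0],
    [-1, 1, 0, 0],
    [-1, 1, 0, 0],
    [-1, 1, 0, 0],
    [-1, 1, 0, 0],
  ],
)

```text
time_s: 2.95
tcp_pos: [0.5951, -0.1663, 0.4049]
ee_rot: [[-1.0, -0.0, 0.0], [-0.0, 1.0, -0.0], [-0.0, -0.0, -1.0]]
wrist_force: [-0.2, -0.3, 0.3]
gripper_width: 1.0
gripper_force: 0.0
```

>>> jog_arm(
  increments=[
    [-1, 1, 0, 0],
    [-1, 1, 0, 0],
    [-1, 1, 0, 0],
    [-1, 1, 0, 0],
    [-1, 1, 0, 0],
    [-1, 1, 0, 0],
    [-1, 1, 0, 0],
    [-1, 1, 0, 0],
    [-1, 0.3, 0, 0],
    [-1, 0, 0, 0],
  ],
)

```text
time_s: 3.95
tcp_pos: [0.7952, 0.0005, 0.4045]
ee_rot: [[-1.0, -0.002, -0.0], [-0.002, 1.0, 0.0], [0.0, 0.0, -1.0]]
wrist_force: [1.2, 0.3, -0.5]
gripper_width: 1.001
gripper_force: 0.0
```

>>> jog_arm(
  increments=[
    [-1, 0, 0, 0],
    [-1, 0, 0, 0],
    [-1, 0, 0, 0],
    [-1, 0, 0, 0],
    [-1, 0, 0, 0],
    [-1, 0, 0, 0],
  ],
)

```text
time_s: 4.55
tcp_pos: [0.9147, -0.0013, 0.4054]
ee_rot: [[-1.0, -0.0, 0.0], [-0.0, 1.0, -0.0], [-0.0, -0.0, -1.0]]
wrist_force: [1.7, 0.0, -0.4]
gripper_width: 1.005
gripper_force: 0.0
```

>>> jog_arm(
  increments=[
    [-1, 0, 0, 0],
    [-1, 0, 0, 0],
    [-1, 0, 0, 0],
    [-1, 0, 0, 0],
    [-1, 0, 0, 0],
  ],
)

```text
time_s: 5.05
tcp_pos: [0.9408, -0.0007, 0.3854]
ee_rot: [[-0.998, 0.0, 0.059], [-0.0, 1.0, -0.003], [-0.059, -0.003, -0.998]]
wrist_force: [-0.1, -0.3, 0.3]
gripper_width: 1.0
gripper_force: 0.0
```

```bash
python3 - <<'E'
from station import sense
s=sense(); print(s["joints"],s["ee_rot"],s["tcp_pos"])
E
```

```text
[   9.83113959   65.35873648   80.65805616    0.73437008 -102.00551009
  -99.65680977] [[-9.98273779e-01  5.87613594e-05  5.87320887e-02]
 [-9.09076972e-05  9.99996756e-01 -2.54566017e-03]
 [-5.87320478e-02 -2.54660500e-03 -9.98270535e-01]] [ 9.40843604e-01 -7.10749694e-04  3.85352137e-01]
```

The out-of-reach approach tilts the tool in the direction I need: hand leaning to -x. I'll keep going.

>>> jog_arm(
  increments=[
    [-1, 0, 0, 0],
    [-1, 0, 0, 0],
    [-1, 0, 0, 0],
    [-1, 0, 0, 0],
    [-1, 0, 0, 0],
    [-1, 0, 0, 0],
    [-1, 0, 0, 0],
    [-1, 0, 0, 0],
  ],
)

```text
time_s: 5.85
tcp_pos: [0.9646, 0.0004, 0.3538]
ee_rot: [[-0.988, 0.001, 0.154], [-0.001, 1.0, -0.008], [-0.154, -0.008, -0.988]]
wrist_force: [-0.1, 0.6, -0.6]
gripper_width: 1.0
gripper_force: 0.0
```

```bash
python3 - <<'E'
from station import sense
s=sense(); print(s["joints"].round(1))
E
```

```text
[  9.8  67.6  80.6   2.  -94.4 -99.5]
```

>>> jog_arm(
  increments=[
    [-1, 0, -0.5, 0],
    [-1, 0, -0.5, 0],
    [-1, 0, -0.5, 0],
    [-1, 0, -0.5, 0],
    [-1, 0, -0.5, 0],
    [-1, 0, -0.5, 0],
    [-1, 0, -0.5, 0],
    [-1, 0, -0.5, 0],
  ],
)

```text
time_s: 6.65
tcp_pos: [0.9576, 0.0025, 0.4129]
ee_rot: [[-0.965, 0.002, 0.261], [-0.002, 1.0, -0.014], [-0.261, -0.014, -0.965]]
wrist_force: [0.9, -0.3, 0.0]
gripper_width: 0.996
gripper_force: 0.0
```

```bash
python3 - <<'E'
from station import sense
s=sense(); print(s["joints"].round(1))
E
```

```text
[ 10.2  64.3  80.6   3.5 -91.5 -99.6]
```

>>> jog_arm(
  increments=[
    [-1, 0, -0.2, 0],
    [-1, 0, -0.2, 0],
    [-1, 0, -0.2, 0],
    [-1, 0, -0.2, 0],
    [-1, 0, -0.2, 0],
    [-1, 0, -0.2, 0],
    [-1, 0, -0.2, 0],
    [-1, 0, -0.2, 0],
    [-1, 0, -0.2, 0],
    [-1, 0, -0.2, 0],
  ],
)

```text
time_s: 7.65
tcp_pos: [0.9629, 0.0047, 0.4436]
ee_rot: [[-0.923, 0.004, 0.386], [-0.004, 1.0, -0.021], [-0.386, -0.021, -0.922]]
wrist_force: [-0.6, 0.7, 0.2]
gripper_width: 0.999
gripper_force: 0.0
```

>>> jog_arm(
  increments=[
    [-1, 0, -0.2, 0],
    [-1, 0, -0.2, 0],
    [-1, 0, -0.2, 0],
    [-1, 0, -0.2, 0],
    [-1, 0, -0.2, 0],
    [-1, 0, -0.2, 0],
    [-1, 0, -0.2, 0],
    [-1, 0, -0.2, 0],
    [-1, 0, -0.2, 0],
    [-1, 0, -0.2, 0],
  ],
)

```text
time_s: 8.65
tcp_pos: [0.9596, 0.0074, 0.4903]
ee_rot: [[-0.865, 0.007, 0.502], [-0.007, 1.0, -0.027], [-0.502, -0.027, -0.865]]
wrist_force: [0.1, 0.9, -0.3]
gripper_width: 0.998
gripper_force: 0.0
```

```bash
python3 - <<'E'
from station import sense
s=sense(); print(s["joints"].round(1))
E
```

```text
[  10.9   60.8   80.6    7.1  -80.5 -100.2]
```

>>> jog_arm(
  increments=[
    [-1, 0, -0.1, 0],
    [-1, 0, -0.1, 0],
    [-1, 0, -0.1, 0],
    [-1, 0, -0.1, 0],
    [-1, 0, -0.1, 0],
    [-1, 0, -0.1, 0],
    [-1, 0, -0.1, 0],
    [-1, 0, -0.1, 0],
    [-1, 0, -0.1, 0],
    [-1, 0, -0.1, 0],
  ],
)

```text
time_s: 9.65
tcp_pos: [0.9561, 0.0101, 0.5327]
ee_rot: [[-0.794, 0.011, 0.608], [-0.011, 0.999, -0.033], [-0.608, -0.033, -0.793]]
wrist_force: [-0.4, -0.4, -0.1]
gripper_width: 1.002
gripper_force: 0.0
```

>>> jog_arm(
  increments=[
    [1, -0.1, -0.5, 0.677],
    [1, -0.1, -0.5, 0],
    [1, -0.1, -0.5, 0],
    [1, -0.1, -0.5, 0],
    [1, -0.1, -0.5, 0],
    [1, -0.1, -0.5, 0],
    [1, -0.1, -0.5, 0],
    [1, -0.1, -0.5, 0],
    [1, -0.1, -0.5, 0],
    [1, -0.1, -0.5, 0],
  ],
)

```text
time_s: 10.65
tcp_pos: [0.745, -0.0013, 0.4937]
ee_rot: [[-0.793, 0.039, 0.608], [0.024, 0.999, -0.033], [-0.609, -0.011, -0.793]]
wrist_force: [0.2, 0.5, 0.4]
gripper_width: 1.002
gripper_force: 0.0
```

>>> jog_arm(
  increments=[
    [1, -0.1, -0.5, 0],
    [1, -0.1, -0.5, 0],
    [1, -0.1, -0.5, 0],
    [1, -0.1, -0.5, 0],
    [1, -0.1, -0.5, 0],
    [1, -0.1, -0.5, 0],
    [1, 0, -0.5, 0],
    [1, 0, -0.5, 0],
    [1, 0, -0.5, 0],
    [1, 0, -0.5, 0],
  ],
)

```text
time_s: 11.65
tcp_pos: [0.5252, -0.005, 0.4517]
ee_rot: [[-0.793, 0.039, 0.608], [0.024, 0.999, -0.033], [-0.609, -0.011, -0.793]]
wrist_force: [-0.2, -0.0, -0.4]
gripper_width: 0.999
gripper_force: 0.0
```

```bash
cat >> h.py <<'E'
def to(g, zoff=0.0):
    "tool-frame move (units of 0.02 m) bringing grasp point to g, stopping zoff short along tool z"
    s=sense(); R=np.array(s["ee_rot"]); p=np.array(s["tcp_pos"])
    return (R.T@(np.array(g)-(r.tcp_to_grasp+zoff)*R[:,2]-p)/.02).round(2), (p+r.tcp_to_grasp*R[:,2]).round(4)
E
python3 - <<'E'
from h import *
print(to([.548,-.034,.075],.10))
E
```

```text
(array([10.53, -1.2 ,  2.51]), array([ 0.6246, -0.0103,  0.322 ]))
```

>>> jog_arm(
  increments=[
    [1, -0.12, 0, 0.226],
    [1, -0.12, 0, 0],
    [1, -0.12, 0, 0],
    [1, -0.12, 0.25, 0],
    [1, -0.12, 0.25, 0],
    [1, -0.12, 0.25, 0],
    [1, -0.12, 0.5, 0],
    [1, -0.12, 0.5, 0],
    [1, -0.12, 0.5, 0],
    [1, -0.12, 0.25, 0],
  ],
)

```text
time_s: 12.65
tcp_pos: [0.4013, -0.0185, 0.3605]
ee_rot: [[-0.843, 0.058, 0.535], [0.045, 0.998, -0.036], [-0.536, -0.006, -0.844]]
wrist_force: [0.0, 0.1, 1.0]
gripper_width: 1.002
gripper_force: 0.0
```

```bash
python3 - <<'E'
from h import *
print(to([.548,-.034,.075],.0)); s=sense(); print(s["ee_rot"].round(3),s["joints"].round(1))
b=eyes.capture("scene"); cv2.imwrite("pics/s2.png",cv2.resize(b[120:310,150:400],None,fx=3,fy=3))
for c in ("scene",):
  print([(np.round(d["centre"],3).tolist(),round(d["conf"],2)) for d in eyes.spot_in(c,"pan_top")])
f=[]
for i in range(4): eyes.capture("wrist"); f.append(sense()["wrist_force"])
print(np.mean(f,0),np.std(f,0))
cv2.imwrite("pics/w2.png",eyes.capture("wrist"))
E
```

```text
(array([ 1.43, -0.27,  7.83]), array([ 0.4888, -0.0244,  0.2225]))
[[-0.843  0.058  0.535]
 [ 0.045  0.998 -0.036]
 [-0.536 -0.006 -0.844]] [  11.2   -3.6  -57.5   60.5   -9.2 -162.3]
[([0.48, -0.287, 0.086], 0.56)]
[ 0.31465225  0.26131131 -0.02402546] [0.58542603 0.25227138 0.35025843]
```

View pics/s2.png

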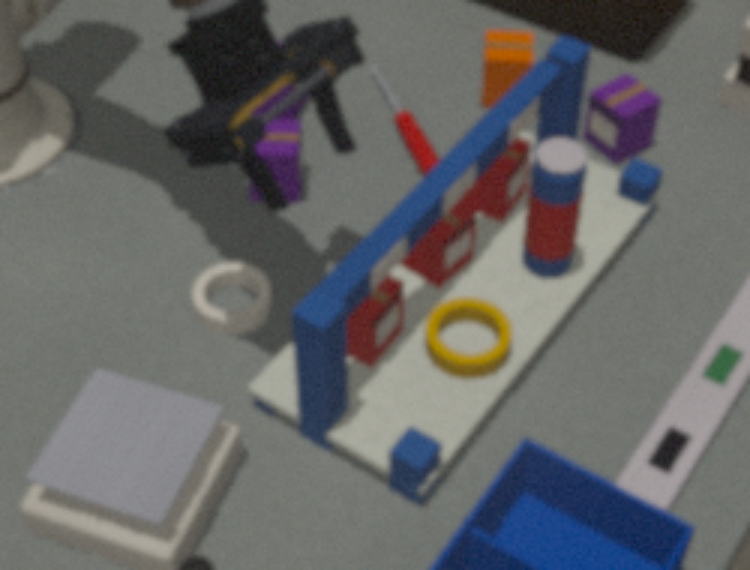

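View pics/w2.png

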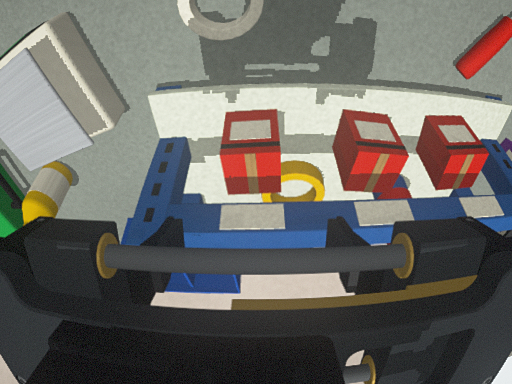

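Wrist view: the three red cartons are at (250,150), (370,150) and (453,150), and the pan is at (40,110). J5 has reached its limit and cost some tilt, so I'll fit a quick kinematic model to choose feasible poses.

```bash
cat > kin.py <<'E'
import numpy as np
from scipy.optimize import least_squares
from scipy.spatial.transform import Rotation as Ro
D=[([-54.74,22.04,.453,0,-68.41,-14.8],(.218,-.586,.405),(0,0,-1)),
([9.83,65.36,80.66,.73,-102.0,-99.66],(.9408,-.0007,.3854),(.0587,-.0025,-.998)),
([9.8,67.6,80.6,2,-94.4,-99.5],(.9646,.0004,.3538),(.154,-.008,-.988)),
([10.2,64.3,80.6,3.5,-91.5,-99.6],(.9576,.0025,.4129),(.261,-.014,-.965)),
([10.9,60.8,80.6,7.1,-80.5,-100.2],(.9596,.0074,.4903),(.502,-.027,-.865)),
([11.2,-3.6,-57.5,60.5,-9.2,-162.3],(.4013,-.0185,.3605),(.535,-.036,-.844))]
def fk(J,P):
    a,h,L1,L2,e,s,d=P; j=np.radians(J)
    f=j[1]-j[2]                      # forearm depression
    F=Ro.from_euler('z',j[0])*Ro.from_euler('y',f)
    zt=(F*Ro.from_euler('x',P4*j[3])*Ro.from_euler('y',-j[4])).apply([1,0,0])
    w=Ro.from_euler('z',j[0]).apply([a+L1*np.sin(j[1]),s,h+L1*np.cos(j[1])])+F.apply([L2,0,e])
    return w+d*zt,zt
P4=1
def res(P): return np.concatenate([np.r_[fk(J,P)[0]-p,0.2*(fk(J,P)[1]-z)] for J,p,z in D])
best=None
for P4 in (1,-1):
    q=least_squares(res,[.1,.35,.4,.4,0,-.16,.1])
    if best is None or q.cost<best[0]: best=(q.cost,q.x,P4)
cost,P,P4=best
LO=np.array([-179,-69,-61,-181,-171,0]);HI=np.array([179,118,80.6,117,-9.2,0])
def ik(p,z,J0):
    f=lambda J:np.r_[fk(np.r_[J,0],P)[0]-p,0.2*(fk(np.r_[J,0],P)[1]-z)]
    o=least_squares(f,np.clip(J0,LO[:5]+.1,HI[:5]-.1),bounds=(LO[:5],HI[:5]),x_scale=30.); return o.x,np.sqrt(2*o.cost)
E
python3 - <<'E'
from kin import *
print(cost,P.round(4),P4); print(res(P).reshape(6,6).round(3).tolist())
for th in (25,32,37,42):
  z=np.array([np.sin(np.radians(th)),-.03,-np.cos(np.radians(th))]); z/=np.linalg.norm(z)
  for g in ([.548,-.034,.075],[.548,.093,.075],[.548,.205,.075],[.47,-.034,.10],[.48,.205,.1],[.48,-.28,.14]):
    b=min((ik(np.array(g)-.1635*z,z,J0) for J0 in ([11,0,-50,10,-15],[-20,10,-40,50,-20],[11,0,-50,-60,-20],[30,10,-40,0,-40])),key=lambda t:t[1])
    print(th,g,b[0].round(1),round(b[1],4))
E
```

```text
0.0038966038026225073 [ 0.2208  0.3557  0.4104  0.3052 -0.0836 -0.1456  0.1331] -1
[[0.026, -0.011, 0.008, 0.0, -0.0, 0.0], [-0.011, 0.012, 0.008, 0.0, 0.0, -0.0], [-0.016, 0.011, 0.014, -0.0, -0.0, -0.0], [-0.004, 0.013, -0.002, 0.0, -0.0, -0.0], [0.013, 0.015, -0.025, -0.0, -0.0, 0.0], [-0.0, -0.069, -0.003, 0.0, 0.0, 0.0]]
25 [0.548, -0.034, 0.075] [ 17.1  37.1 -44.3 117.  -12.3] 0.0406
25 [0.548, 0.093, 0.075] [ 33.4  40.  -44.3 117.  -18.4] 0.0256
25 [0.548, 0.205, 0.075] [ 44.8  42.7 -40.5 117.  -21.1] 0.0015
25 [0.47, -0.034, 0.1] [ 20.5  26.2 -57.1 117.  -12.8] 0.0538
25 [0.48, 0.205, 0.1] [ 51.7  37.5 -50.9 117.  -23.5] 0.0087
25 [0.48, -0.28, 0.14] [ -18.4   26.6  -45.2 -136.1   -9.2] 0.0027
32 [0.548, -0.034, 0.075] [  14.1   57.5  -55.3 -181.   -53.9] 0.0297
32 [0.548, 0.093, 0.075] [ 36.5  41.8 -46.7 117.  -25.6] 0.0491
32 [0.548, 0.205, 0.075] [ 48.2  45.4 -42.8 117.  -29.3] 0.0204
32 [0.47, -0.034, 0.1] [ 22.6  23.1 -60.1 117.  -16.3] 0.0802
32 [0.48, 0.205, 0.1] [ 55.8  41.2 -53.4 117.  -31.9] 0.0272
32 [0.48, -0.28, 0.14] [ -19.8   31.6  -50.4 -158.5  -24.4] 0.0
37 [0.548, -0.034, 0.075] [  14.3   69.1  -58.9 -181.   -73.9] 0.0334
37 [0.548, 0.093, 0.075] [  29.1   62.   -55.6 -181.   -60.6] 0.0633
37 [0.548, 0.205, 0.075] [ 50.8  48.7 -44.3 117.  -36.1] 0.0328
37 [0.47, -0.034, 0.1] [  14.4   59.2  -61.  -181.   -57. ] 0.0762
37 [0.48, 0.205, 0.1] [ 58.9  45.8 -54.8 117.  -38.6] 0.0397
37 [0.48, -0.28, 0.14] [ -20.9   38.2  -54.2 -162.8  -39.3] 0.0
42 [0.548, -0.034, 0.075] [  14.3   81.8  -61.  -181.   -93.4] 0.0374
42 [0.548, 0.093, 0.075] [  29.2   73.   -58.3 -181.   -78.9] 0.071
42 [0.548, 0.205, 0.075] [ 53.8  53.7 -45.5 117.  -43.9] 0.0433
42 [0.47, -0.034, 0.1] [  13.9   79.6  -61.  -181.   -84.2] 0.091
42 [0.48, 0.205, 0.1] [ 62.3  53.1 -55.8 117.  -46.8] 0.0504
42 [0.48, -0.28, 0.14] [ -22.    47.5  -57.7 -164.5  -56.5] 0.0
```

```bash
python3 - <<'E'
s=open('kin.py').read()
s=s.replace("zt=(F*Ro.from_euler('x',P4*j[3])*Ro.from_euler('y',-j[4])).apply([1,0,0])","W=F*Ro.from_euler('x',P4*j[3])*Ro.from_euler('y',-j[4]); zt=W.apply([1,0,0])")
s=s.replace("[a+L1*np.sin(j[1]),s,","[a+L1*np.sin(j[1]),0,").replace("return w+d*zt,zt","return w+d*zt+W.apply([0,s,0]),zt")
open('kin.py','w').write(s)
E
cat > q.py <<'E'
from kin import *
print(cost,P.round(4),P4)
for th in (25,32,37,42):
  z=np.array([np.sin(np.radians(th)),-.035,-np.cos(np.radians(th))]); z/=np.linalg.norm(z)
  for g in ([.548,-.034,.075],[.548,.093,.075],[.548,.205,.075],[.46,-.034,.13],[.46,.093,.13],[.46,.205,.13],[.478,-.28,.14]):
    for J0 in ([11,0,-50,10,-15],[11,0,-50,60,-20],[11,0,-50,-60,-20],[11,0,-50,100,-60]):
      b=ik(np.array(g)-.1635*z,z,J0)
      if b[1]<.002: print(th,g,b[0].round(1))
E
python3 q.py
```

```text
5.331600029812229e-07 [-0.0007  0.1595  0.5656  0.4221  0.0009 -0.1599  0.1244] -1
25 [0.548, 0.205, 0.075] [ 18.7  20.7 -50.6 114.8 -10.7]
25 [0.548, 0.205, 0.075] [ 18.7  20.7 -50.6 114.8 -10.7]
25 [0.548, 0.205, 0.075] [ 18.7  20.7 -50.6 114.8 -10.7]
25 [0.548, 0.205, 0.075] [ 18.7  20.7 -50.6 114.8 -10.7]
25 [0.46, 0.205, 0.13] [ 37.6   9.2 -57.7  76.9 -17. ]
25 [0.46, 0.205, 0.13] [ 37.6   9.2 -57.7  76.9 -17. ]
25 [0.46, 0.205, 0.13] [ 37.6   9.2 -57.7  76.9 -17. ]
25 [0.46, 0.205, 0.13] [ 37.6   9.2 -57.7  76.9 -17. ]
25 [0.478, -0.28, 0.14] [-16.7  13.3 -28.9 -12.7 -23.7]
25 [0.478, -0.28, 0.14] [-16.7  13.3 -28.9 -12.7 -23.7]
25 [0.478, -0.28, 0.14] [-16.7  13.3 -28.9 -12.7 -23.7]
25 [0.478, -0.28, 0.14] [-16.7  13.3 -28.9 -12.7 -23.7]
32 [0.478, -0.28, 0.14] [-19.7  12.6 -28.3 -25.4 -19.8]
32 [0.478, -0.28, 0.14] [-19.7  12.6 -28.3 -25.4 -19.8]
32 [0.478, -0.28, 0.14] [-19.7  12.6 -28.3 -25.4 -19.8]
32 [0.478, -0.28, 0.14] [-19.7  12.6 -28.3 -25.4 -19.8]
37 [0.478, -0.28, 0.14] [-23.6  12.5 -26.6 -38.3 -19.7]
37 [0.478, -0.28, 0.14] [-23.6  12.5 -26.6 -38.3 -19.7]
37 [0.478, -0.28, 0.14] [-23.6  12.5 -26.6 -38.3 -19.7]
37 [0.478, -0.28, 0.14] [-23.6  12.5 -26.6 -38.3 -19.7]
42 [0.548, 0.093, 0.075] [  -8.8   20.5  -46.  -167.9  -18.9]
42 [0.548, 0.093, 0.075] [  -8.8   20.5  -46.  -167.9  -18.9]
42 [0.478, -0.28, 0.14] [-29.2  12.7 -24.9 -53.  -21.7]
42 [0.478, -0.28, 0.14] [-29.2  12.7 -24.9 -53.  -21.7]
42 [0.478, -0.28, 0.14] [-29.2  12.7 -24.9 -53.  -21.7]
42 [0.478, -0.28, 0.14] [-29.2  12.7 -24.9 -53.  -21.7]
```

```bash
cat > q.py <<'E'
from kin import *
rng=np.random.default_rng(0)
for g in ([.548,-.034,.075],[.548,.093,.075],[.548,.205,.075],[.478,-.28,.14]):
  for az in (-10,-3,0,5,10):
    out=[]
    for th in (20,25,30,35,40,45,50,55,60):
      t,a=np.radians([th,az]); z=np.array([np.sin(t)*np.cos(a),np.sin(t)*np.sin(a),-np.cos(t)]); sols=[]
      for k in range(8):
        b=ik(np.array(g)-.1635*z,z,rng.uniform([-40,-20,-60,-180,-90],[60,60,20,117,-9.2]))
        if b[1]<.001 and not any(np.abs(b[0]-q).max()<3 for q in sols): sols.append(b[0])
      if sols: out.append((th,[s.round(0).astype(int).tolist() for s in sols]))
    print(g,az,out)
E
time python3 q.py
```

```text
[0.548, -0.034, 0.075] -10 [(45, [[-23, 20, -43, -151, -20]]), (50, [[-26, 23, -49, -157, -33]]), (55, [[-27, 27, -53, -160, -45]]), (60, [[-28, 31, -56, -161, -57]])]
[0.548, -0.034, 0.075] -3 [(45, [[-17, 19, -33, -119, -11]]), (50, [[-26, 22, -42, -140, -27]]), (55, [[-29, 26, -47, -146, -40]]), (60, [[-31, 30, -51, -149, -52]])]
[0.548, -0.034, 0.075] 0 [(45, [[-13, 18, -30, -107, -10]]), (50, [[-25, 22, -39, -132, -26]]), (55, [[-29, 25, -45, -140, -38]]), (60, [[-32, 30, -49, -144, -50]])]
[0.548, -0.034, 0.075] 5 [(45, [[-11, 18, -29, -96, -11]]), (50, [[-23, 21, -35, -120, -24]]), (55, [[-29, 24, -41, -130, -36]]), (60, [[-32, 29, -45, -135, -47]])]
[0.548, -0.034, 0.075] 10 [(20, [[14, 19, -39, 7, -12]]), (45, [[-11, 19, -28, -89, -15]]), (50, [[-21, 21, -32, -109, -25]]), (55, [[-28, 24, -37, -120, -35]]), (60, [[-32, 28, -41, -126, -46]])]
[0.548, 0.093, 0.075] -10 []
[0.548, 0.093, 0.075] -3 [(40, [[-8, 20, -44, -165, -14]]), (45, [[-9, 22, -49, -170, -26]]), (50, [[-10, 24, -53, -171, -37]]), (55, [[-10, 27, -56, -172, -48]]), (60, [[-10, 32, -59, -173, -60]])]
[0.548, 0
[... 2067 characters left out ...]
478, -0.28, 0.14] 5 [(20, [[-18, 15, -24, -14, -33]]), (25, [[-20, 14, -24, -21, -30]]), (30, [[-23, 14, -24, -29, -28]]), (35, [[-27, 14, -23, -39, -28]]), (40, [[-31, 14, -22, -50, -29]]), (45, [[-36, 15, -22, -62, -32]]), (50, [[-42, 16, -22, -72, -36]]), (55, [[-47, 17, -23, -81, -41]]), (60, [[-52, 20, -25, -88, -47]])]
[0.478, -0.28, 0.14] 10 [(20, [[-19, 16, -22, -17, -36]]), (25, [[-22, 15, -22, -24, -34]]), (30, [[-25, 15, -22, -32, -33]]), (35, [[-29, 15, -21, -41, -33]]), (40, [[-33, 15, -20, -51, -34]]), (45, [[-38, 16, -20, -61, -37]]), (50, [[-43, 17, -21, -70, -41]]), (55, [[-48, 19, -21, -77, -45]]), (60, [[-52, 21, -23, -84, -50]])]
real	0m34.733s
user	0m34.941s
sys	0m0.041s
```

The model fits well. With 50° tilt and lean azimuth of about +5°, all three cartons and the pan are reachable with J4 negative. I'll go back out and gain more tilt with a slight +y push.

>>> jog_arm(
  increments=[
    [-1, 0.5, 0, 0],
    [-1, 0.5, 0, 0],
    [-1, 0.5, 0, 0],
    [-1, 0.5, 0, 0],
    [-1, 0.5, 0, 0],
    [-1, 0.6, 0.3, 0],
    [-1, 0.6, 0.5, 0],
    [-1, 0.6, 0.6, 0],
    [-1, 0.6, 0.6, 0],
    [-1, 0.6, 0.6, 0],
  ],
)

```text
time_s: 14.0
tcp_pos: [0.6057, 0.0806, 0.4236]
ee_rot: [[-0.842, 0.058, 0.536], [0.046, 0.998, -0.037], [-0.537, -0.006, -0.844]]
wrist_force: [-0.1, -0.8, -0.0]
gripper_width: 0.999
gripper_force: 0.0
```

>>> jog_arm(
  increments=[
    [-1, 0.6, 0.6, 0],
    [-1, 0.6, 0.6, 0],
    [-1, 0.6, 0.6, 0],
    [-1, 0.6, 0.6, 0],
    [-1, 0.6, 0.6, 0],
    [-1, 0.6, 0.6, 0],
    [-1, 0.6, 0.6, 0],
    [-1, 0.6, 0.6, 0],
    [-1, 0.6, 0.6, 0],
    [-1, 0.6, 0.6, 0],
  ],
)

```text
time_s: 15.0
tcp_pos: [0.8454, 0.1868, 0.4283]
ee_rot: [[-0.843, 0.058, 0.535], [0.046, 0.998, -0.037], [-0.536, -0.006, -0.844]]
wrist_force: [-0.5, 1.1, -0.0]
gripper_width: 1.0
gripper_force: 0.0
```

>>> jog_arm(
  increments=[
    [-1, 0.4, 0, 0],
    [-1, 0.4, 0, 0],
    [-1, 0.4, 0, 0],
    [-1, 0.4, 0, 0],
    [-1, 0.4, 0, 0],
    [-1, 0.4, 0, 0],
    [-1, 0.4, 0, 0],
    [-1, 0.4, 0, 0],
    [-1, 0.4, 0, 0],
    [-1, 0.4, 0, 0],
  ],
)

```text
time_s: 16.0
tcp_pos: [0.9382, 0.2368, 0.5028]
ee_rot: [[-0.805, 0.05, 0.591], [0.045, 0.999, -0.024], [-0.591, 0.007, -0.806]]
wrist_force: [-0.3, 0.3, 0.3]
gripper_width: 1.002
gripper_force: 0.0
```

>>> jog_arm(
  increments=[
    [-1, 0.7, 0, 0],
    [-1, 0.7, 0, 0],
    [-1, 0.7, 0, 0],
    [-1, 0.7, 0, 0],
    [-1, 0.7, 0, 0],
    [-1, 0.7, 0, 0],
    [-1, 0.7, 0, 0],
    [-1, 0.7, 0, 0],
    [-1, 0.7, 0, 0],
    [-1, 0.7, 0, 0],
  ],
)

```text
time_s: 17.0
tcp_pos: [0.9213, 0.3126, 0.5295]
ee_rot: [[-0.717, 0.024, 0.697], [0.043, 0.999, 0.009], [-0.696, 0.036, -0.717]]
wrist_force: [-0.2, -0.4, -0.3]
gripper_width: 1.001
gripper_force: 0.0
```

>>> jog_arm(
  increments=[
    [-1, 0.7, 0, 0],
    [-1, 0.7, 0, 0],
    [-1, 0.7, 0, 0],
    [-1, 0.7, 0, 0],
    [-1, 0.7, 0, 0],
    [-1, 0.7, 0, 0],
    [-1, 0.7, 0, 0],
  ],
)

```text
time_s: 17.7
tcp_pos: [0.9004, 0.3571, 0.562]
ee_rot: [[-0.647, -0.0, 0.763], [0.045, 0.998, 0.038], [-0.762, 0.059, -0.645]]
wrist_force: [0.2, -0.6, -0.5]
gripper_width: 0.999
gripper_force: 0.0
```

```bash
python3 - <<'E'
from station import sense
s=sense(); print(s["joints"].round(1))
E
```

```text
[  33.1   60.8   80.6   24.9  -66.3 -125.6]
```

```bash
cat >> kin.py <<'E'
def Wm(J):
    j=np.radians(J); return Ro.from_euler('z',j[0])*Ro.from_euler('y',j[1]-j[2])*Ro.from_euler('x',P4*j[3])*Ro.from_euler('y',-j[4])
B0=np.array([[0,0,1],[0,1,0],[-1,0,0.]])  # x->tool z
def j6raw(J,R):
    Q=(Wm(J)).as_matrix()@B0; S=Q.T@R; return np.degrees(np.arctan2(S[1,0],S[0,0]))
E
cat > q2.py <<'E'
from kin import *
from station import sense
s=sense(); J=s["joints"]; R=np.array(s["ee_rot"]); p=np.array(s["tcp_pos"])
print("fk err",(fk(J,P)[0]-p).round(4),(fk(J,P)[1]-R[:,2]).round(3))
sg=None
c0=j6raw(J,R); print("raw",c0,"J6",J[5]); Jt=[-54.74,22.04,.453,0,-68.41,-14.817]; Rt=np.array([[-.937,-.349,0],[-.349,.937,0],[0,0,-1]]); print("raw2",j6raw(Jt,Rt))
phi=np.radians(-4.4); R=R@Ro.from_euler('z',phi).as_matrix(); z=R[:,2]; print(R.round(3))
q=J[:5].copy(); q0=None
pts=[p,[.70,-.1,.5],[.50,-.28,.40],np.array([.478,-.285,.20])-.1635*z,np.array([.46,-.034,.13])-.1635*z,np.array([.548,-.034,.075])-.1635*z,np.array([.46,-.034,.12])-.1635*z,np.array([.46,.093,.12])-.1635*z,np.array([.548,.093,.075])-.1635*z,np.array([.46,.093,.12])-.1635*z,np.array([.46,.205,.12])-.1635*z,np.array([.548,.205,.075])-.1635*z]
for a,b in zip(pts,pts[1:]):
  n=15; worst=0; jm=0; hmin=9
  for k in range(1,n+1):
    x=np.array(a)+(np.array(b)-a)*k/n; qn,e=ik(x,z,q); worst=max(worst,e); jm=max(jm,np.abs(qn-q).max()); q=qn
    j=np.r_[q,0]; w=fk(j,P)[0]-P[6]*z; hmin=min(hmin,w[2],(w-Wm(j).apply([0,P[5],0]))[2])
  print(np.round(b,3),q.round(1),"raw6",round(j6raw(q,R),1),"err",round(worst,4),"maxstep",round(jm,1),"wrist h",round(hmin,3))
E
python3 q2.py
```

```text
fk err [ 0.0001 -0.0002  0.0002] [0. 0. 0.]
raw 35.59985498166209 J6 -125.5998549816621
raw2 -75.16861716739795
[[-0.645 -0.05   0.763]
 [-0.032  0.999  0.038]
 [-0.764  0.    -0.645]]
[ 0.7 -0.1  0.5] [  5.2  19.3   1.9   4.7 -22.9] raw6 5.8 err 0.0 maxstep 26.3 wrist h 0.533
[ 0.5  -0.28  0.4 ] [-20.5  11.7  -7.6 -38.8 -28.9] raw6 -50.7 err 0.0 maxstep 3.3 wrist h 0.48
[ 0.353 -0.291  0.306] [-37.7   9.2 -20.8 -61.6 -34.4] raw6 -85.6 err 0.0 maxstep 1.6 wrist h 0.386
[ 0.335 -0.04   0.236] [-16.5   5.2 -39.1 -99.1 -14.9] raw6 -112.2 err 0.0 maxstep 5.9 wrist h 0.316
[ 0.423 -0.04   0.181] [ -23.5   21.1  -36.3 -124.1  -24.2] raw6 -144.3 err 0.0 maxstep 2.3 wrist h 0.261
[ 0.335 -0.04   0.226] [ -20.4    7.1  -40.4 -105.2  -18.2] raw6 -121.5 err 0.0 maxstep 1.7 wrist h 0.264
[0.335 0.087 0.226] [ -13.5    9.3  -52.7 -148.1  -23.9] raw6 -161.0 err 0.0 maxstep 3.4 wrist h 0.306
[0.423 0.087 0.181] [ -12.    23.3  -47.8 -158.2  -31.8] raw6 -170.9 err 0.0 maxstep 1.1 wrist h 0.261
[0.335 0.087 0.226] [ -13.5    9.3  -52.7 -148.1  -23.9] raw6 -161.0 err 0.0 maxstep 1.1 wrist h 0.264
[0.335 0.199 0.226] [   6.2   13.8  -59.4 -181.   -33. ] raw6 -178.7 err 0.0075 maxstep 2.9 wrist h 0.305
[0.423 0.199 0.181] [   5.1   25.4  -51.1 -181.   -36.3] raw6 -179.3 err 0.0073 maxstep 0.9 wrist h 0.26
```

>>> jog_arm(
  increments=[
    [0.42, -0.97, -0.28, -0.96],
    [0.42, -0.97, -0.28, 0],
    [0.42, -0.97, -0.28, 0],
    [0.42, -0.97, -0.28, 0],
    [0.42, -0.97, -0.28, 0],
    [0.42, -0.97, -0.28, 0],
    [0.42, -0.97, -0.28, 0],
    [0.42, -0.97, -0.28, 0],
    [0.42, -0.97, -0.28, 0],
    [0.42, -0.97, -0.28, 0],
  ],
)

```text
time_s: 18.7
tcp_pos: [0.8148, 0.1702, 0.5326]
ee_rot: [[-0.645, -0.026, 0.764], [0.001, 0.999, 0.035], [-0.764, 0.024, -0.644]]
wrist_force: [0.3, 0.9, 0.4]
gripper_width: 1.0
gripper_force: 0.0
```

>>> jog_arm(
  increments=[
    [0.42, -0.97, -0.28, 0],
    [0.42, -0.97, -0.28, 0],
    [0.42, -0.97, -0.28, 0],
    [0.42, -0.97, -0.28, 0],
    [0.42, -0.97, -0.28, 0],
    [0.42, -0.97, -0.28, 0],
    [0.42, -0.97, -0.28, 0],
    [0.42, -0.97, -0.28, 0],
    [0.42, -0.97, -0.28, 0],
    [0.42, -0.97, -0.28, 0],
  ],
)

```text
time_s: 19.7
tcp_pos: [0.7228, -0.0254, 0.5]
ee_rot: [[-0.645, -0.026, 0.764], [0.001, 0.999, 0.035], [-0.764, 0.023, -0.644]]
wrist_force: [0.2, -0.3, 0.5]
gripper_width: 1.0
gripper_force: 0.0
```

>>> jog_arm(
  increments=[
    [0.42, -0.97, -0.28, 0],
    [0.42, -0.97, -0.28, 0],
    [0.42, -0.97, -0.28, 0],
    [1, -0.8, -0.45, 0],
    [1, -0.8, -0.45, 0],
    [1, -0.8, -0.45, 0],
    [1, -0.8, -0.45, 0],
    [1, -0.8, -0.45, 0],
    [1, -0.8, -0.45, 0],
    [1, -0.8, -0.45, 0],
  ],
)

```text
time_s: 20.7
tcp_pos: [0.5594, -0.1977, 0.4212]
ee_rot: [[-0.645, -0.027, 0.764], [0.0, 0.999, 0.035], [-0.765, 0.023, -0.644]]
wrist_force: [-0.3, -0.7, -0.3]
gripper_width: 0.998
gripper_force: 0.0
```

```bash
python3 - <<'E'
from h import *
s=sense(); print(s["joints"].round(1)); print(to([.46,-.034,.13]),to([.548,-.034,.075]))
E
```

```text
[ -6.4  11.8 -10.4 -21.1 -19.5 -65.9]
(array([14.34,  7.98, -2.31]), array([ 0.6844, -0.192 ,  0.3159])) (array([13.61,  7.8 ,  2.82]), array([ 0.6844, -0.192 ,  0.3159]))
```

>>> jog_arm(
  increments=[
    [1, -0.6, -0.38, -0.38],
    [1, -0.6, -0.38, 0],
    [1, -0.6, -0.38, 0],
    [1, -0.6, -0.38, 0],
    [1, -0.6, -0.38, 0],
    [1, -0.6, -0.38, 0],
    [0.8, 0.97, 0, 0],
    [0.8, 0.97, 0, 0],
    [0.8, 0.97, 0, 0],
    [0.8, 0.97, 0, 0],
  ],
)

```text
time_s: 21.7
tcp_pos: [0.4058, -0.1977, 0.3096]
ee_rot: [[-0.644, -0.045, 0.764], [-0.03, 0.999, 0.034], [-0.765, -0.001, -0.644]]
wrist_force: [0.6, -0.7, 0.3]
gripper_width: 1.001
gripper_force: 0.0
```

>>> jog_arm(
  increments=[
    [0.7, 0.97, 0, 0],
    [0.7, 0.97, 0, 0],
    [0.7, 0.97, 0, 0],
    [0.6, 0.97, 0, 0],
    [0.6, 0.97, 0, 0],
    [0.6, 0.97, 0, 0],
    [0.6, 0.97, 0, 0],
  ],
)

```text
time_s: 22.4
tcp_pos: [0.3421, -0.0643, 0.2411]
ee_rot: [[-0.643, -0.047, 0.764], [-0.032, 0.999, 0.035], [-0.765, -0.002, -0.644]]
wrist_force: [-0.9, -0.1, -0.6]
gripper_width: 1.005
gripper_force: 0.0
```

```bash
python3 - <<'E'
from h import *
s=sense(); print(s["joints"].round(1)); print(to([.46,-.034,.13]),to([.548,-.034,.075]))
f=[]
for i in range(3): im=eyes.capture("wrist"); f.append(sense()["wrist_force"])
print(np.mean(f,0))
cv2.imwrite("pics/w3.png",im)
E
```

```text
[-16.8   5.3 -37.  -92.1 -14.7  15.1]
(array([ 0.41,  1.25, -0.04]), array([ 0.4671, -0.0586,  0.1358])) (array([-0.31,  1.04,  5.09]), array([ 0.4671, -0.0586,  0.1358]))
[-0.57685975 -0.22947887 -0.58637884]
```

View pics/w3.png

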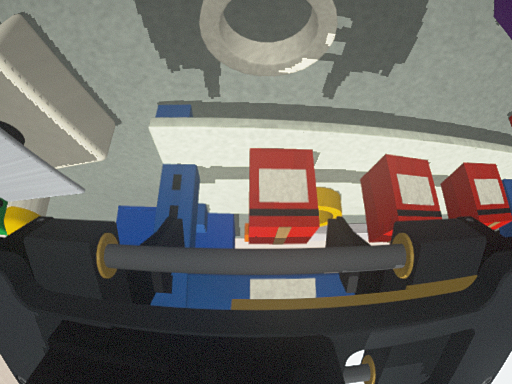

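Wrist view: carton C is at (283,195) between the open fingers (165 and 345). It needs about 2 cm more in +y, which agrees with the top-view position. I'll approach and grip.

>>> jog_arm(
  increments=[
    [-0.15, 0.52, 0, 0],
    [-0.16, 0.52, 0.2, 0],
    [0, 0, 0.9, 0],
    [0, 0, 0.9, 0],
    [0, 0, 0.9, 0],
    [0, 0, 0.8, 0],
    [0, 0, 0.7, 0],
    [0, 0, 0.5, 0],
    [0, 0, 0.2, 0],
    [0, 0, 0, 0],
  ],
)

```text
time_s: 23.55
tcp_pos: [0.4236, -0.0408, 0.1793]
ee_rot: [[-0.645, -0.046, 0.763], [-0.03, 0.999, 0.035], [-0.764, 0.0, -0.646]]
wrist_force: [0.1, -0.5, 0.7]
gripper_width: 0.998
gripper_force: 0.0
```

>>> jog_arm(
  increments=[
    [0, 0, 0, 0],
    [0, 0, 0, 0],
    [0, 0, 0, 0],
    [0, 0, 0, 0],
    [0, 0, 0, 0],
    [0, 0, 0, 0],
  ],
  grip=30,
)

```text
time_s: 24.15
tcp_pos: [0.423, -0.0406, 0.1798]
ee_rot: [[-0.644, -0.046, 0.764], [-0.029, 0.999, 0.035], [-0.764, 0.0, -0.645]]
wrist_force: [-2.0, -0.5, 1.8]
gripper_width: 0.642
gripper_force: 30.0
```

>>> jog_arm(
  increments=[
    [-0.23, 0, -0.19, 0],
    [-0.23, 0, -0.2, 0],
    [0, 0, 0, 0],
    [0, 0, 0, 0],
    [0, 0, 0, 0],
  ],
)

```text
time_s: 24.65
tcp_pos: [0.4229, -0.0407, 0.1912]
ee_rot: [[-0.646, -0.045, 0.762], [-0.029, 0.999, 0.035], [-0.763, 0.001, -0.646]]
wrist_force: [0.4, 1.0, -0.4]
gripper_width: 0.64
gripper_force: 30.0
```

```bash
cat > w.py <<'E'
from h import *
f=[];m=[]
for i in range(6): eyes.capture("wrist"); s=sense(); f.append(s["wrist_force"]); m.append(s["moment"])
print(np.mean(f,0).round(2),np.std(f,0).round(2),np.mean(m,0).round(3),s["tcp_pos"].round(4),s["gripper_width"])
E
python3 w.py
```

```text
[ 0.25  0.14 -0.88] [0.38 0.41 0.76] [-0.106  1.777 -0.005] [ 0.4231 -0.0408  0.1915] 0.6430404791281354
```

Carton C weighs about 0.9 N, so it's empty. I'll put it back and go to B.

>>> jog_arm(
  increments=[
    [0.16, 0, 0.14, 0],
    [0.15, 0, 0.13, 0],
    [0.13, 0, 0.11, 0],
    [0, 0, 0, 0],
  ],
)

```text
time_s: 25.35
tcp_pos: [0.4232, -0.0408, 0.1799]
ee_rot: [[-0.644, -0.045, 0.763], [-0.028, 0.999, 0.035], [-0.764, 0.001, -0.645]]
wrist_force: [-1.1, 0.3, -0.1]
gripper_width: 0.644
gripper_force: 30.0
```

>>> jog_arm(
  increments=[
    [0, 0, 0, 0],
    [0, 0, 0, 0],
    [0, 0, 0, 0],
    [0, 0, -0.3, 0],
    [0, 0, -0.8, 0],
    [0, 0, -1, 0],
    [0, 0, -1, 0],
    [0, 0, -0.9, 0],
  ],
  grip=87,
)

```text
time_s: 26.15
tcp_pos: [0.3614, -0.0439, 0.2325]
ee_rot: [[-0.644, -0.044, 0.764], [-0.029, 0.999, 0.034], [-0.765, -0.0, -0.645]]
wrist_force: [-0.1, 1.6, 0.2]
gripper_width: 1.003
gripper_force: 0.0
```

>>> jog_arm(
  increments=[
    [0, 0.8, 0, 0],
    [0, 1, 0, 0],
    [0, 1, 0, 0],
    [0, 1, 0, 0],
    [0, 1, 0, 0],
    [0, 1, 0, 0],
    [0, 0.5, 0, 0],
    [0, 0, 0, 0],
  ],
)

```text
time_s: 26.95
tcp_pos: [0.3553, 0.0829, 0.2314]
ee_rot: [[-0.646, -0.046, 0.762], [-0.029, 0.999, 0.036], [-0.763, 0.001, -0.646]]
wrist_force: [-1.0, 0.1, 0.0]
gripper_width: 0.999
gripper_force: 0.0
```

```bash
python3 - <<'E'
from h import *
s=sense(); print(s["joints"].round(1)); print(to([.548,.093,.075]))
im=eyes.capture("wrist")
cv2.imwrite("pics/w4.png",im)
print([(np.round(d["centre"],3).tolist(),round(d["conf"],2)) for d in eyes.spot_in("wrist","carton_a")])
E
```

```text
[ -12.2    9.4  -48.8 -145.6  -20.3   66.9]
(array([-0.27,  0.05,  4.24]), array([0.48  , 0.0888, 0.1257]))
[([0.534, 0.094, 0.076], 0.86), ([0.54, 0.194, 0.065], 0.69), ([0.538, 0.066, 0.029], 0.62), ([0.371, 0.115, 0.074], 0.61), ([0.532, -0.021, 0.068], 0.59), ([0.597, 0.382, 0.037], 0.56)]
```

View pics/w4.png

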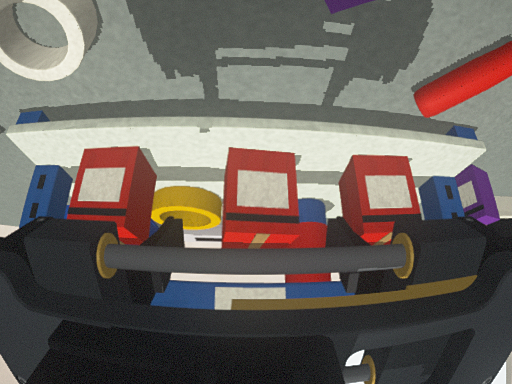

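Wrist view: B is centred at (260,190). C is standing upright at (110,195) and A is at (380,195). I'll grip B.

>>> jog_arm(
  increments=[
    [-0.27, 0.05, 0.4, 0],
    [0, 0, 0.9, 0],
    [0, 0, 0.9, 0],
    [0, 0, 0.9, 0],
    [0, 0, 0.7, 0],
    [0, 0, 0.44, 0],
    [0, 0, 0, 0],
  ],
)

```text
time_s: 27.75
tcp_pos: [0.4259, 0.0863, 0.1804]
ee_rot: [[-0.645, -0.045, 0.763], [-0.029, 0.999, 0.035], [-0.764, 0.001, -0.646]]
wrist_force: [-0.4, -0.2, -0.2]
gripper_width: 1.002
gripper_force: 0.0
```

>>> jog_arm(
  increments=[
    [0, 0, 0, 0],
    [0, 0, 0, 0],
    [0, 0, 0, 0],
    [0, 0, 0, 0],
    [0, 0, 0, 0],
  ],
  grip=30,
)

```text
time_s: 28.25
tcp_pos: [0.4242, 0.0869, 0.1816]
ee_rot: [[-0.643, -0.047, 0.764], [-0.03, 0.999, 0.036], [-0.765, -0.0, -0.644]]
wrist_force: [-2.6, 2.7, 4.1]
gripper_width: 0.676
gripper_force: 28.8
```

>>> jog_arm(
  increments=[
    [-0.16, 0, -0.13, 0],
    [-0.16, 0, -0.14, 0],
    [-0.14, 0, -0.12, 0],
    [0, 0, 0, 0],
    [0, 0, 0, 0],
    [0, 0, 0, 0],
  ],
)

```text
time_s: 28.85
tcp_pos: [0.4245, 0.0865, 0.1929]
ee_rot: [[-0.645, -0.045, 0.762], [-0.029, 0.999, 0.035], [-0.763, 0.0, -0.646]]
wrist_force: [-0.6, 0.5, -5.0]
gripper_width: 0.674
gripper_force: 28.8
```

```bash
python3 w.py
```

```text
[-0.23 -0.06 -5.47] [0.29 0.59 0.64] [-0.146  2.839 -0.008] [0.4246 0.0865 0.1931] 0.674040110657711
```

B is the full one: about 5.5 N, so roughly 550 g. Now I'll pull it out forwards and refine the pan centre.

>>> jog_arm(
  increments=[
    [0.35, 0, -0.38, 0],
    [0.65, 0, -0.75, 0],
    [0.65, 0, -0.75, 0],
    [0.65, 0, -0.75, 0],
    [0.4, 0, -0.75, 0],
    [0.1, 0, -0.7, 0],
    [-0.1, 0, -0.6, 0],
    [-0.2, 0, -0.5, 0],
    [-0.2, 0, -0.2, 0],
  ],
)

```text
time_s: 30.05
tcp_pos: [0.3115, 0.0814, 0.2283]
ee_rot: [[-0.643, -0.045, 0.764], [-0.03, 0.999, 0.034], [-0.765, -0.001, -0.644]]
wrist_force: [0.3, 0.6, -5.7]
gripper_width: 0.675
gripper_force: 28.8
```

```bash
python3 - <<'E'
from h import *
o=np.array([140,100]); C=[(608,212),(735,178),(773,318),(640,350)]
q=np.array([px("top",np.array(c)/3.2+o,.08) for c in C]); print(q.round(3).tolist(),q.mean(0).round(4),[np.linalg.norm(q[i]-q[i-1]).round(3) for i in range(4)])
o=np.array([150,120]); C=[(100,370),(222,408),(158,517),(30,478)]
q=np.array([px("scene",np.array(c)/3+o,.08) for c in C]); print(q.round(3).tolist(),q.mean(0).round(4),[np.linalg.norm(q[i]-q[i-1]).round(3) for i in range(4)])
b=eyes.capture("scene"); cv2.imwrite("pics/s3.png",cv2.resize(b[120:310,150:400],None,fx=3,fy=3))
m=eyes.outline_of("scene","pan_top")
for d in m[:1]:
    c,_=cv2.findContours(d["mask"].astype(np.uint8),0,2); c=max(c,key=cv2.contourArea); print(d["conf"],cv2.approxPolyDP(c,6,True)[:,0].tolist())
s=sense(); print(s["joints"].round(1), s["tcp_pos"].round(3), s["wrist_force"].round(1)); print(to([.478,-.283,.15]))
E
```

```text
[[0.524, -0.208, 0.08], [0.556, -0.327, 0.08], [0.425, -0.36, 0.08], [0.396, -0.236, 0.08]] [ 0.4754 -0.2828  0.08  ] [np.float64(0.131), np.float64(0.123), np.float64(0.135), np.float64(0.127)]
[[0.403, -0.234, 0.08], [0.523, -0.205, 0.08], [0.549, -0.324, 0.08], [0.433, -0.356, 0.08]] [ 0.4769 -0.2799  0.08  ] [np.float64(0.126), np.float64(0.123), np.float64(0.122), np.float64(0.12)]
0.65 [[182, 243], [160, 279], [203, 294], [224, 255]]
[ -14.9    6.6  -54.2 -144.7  -23.5   68.6] [0.313 0.081 0.229] [ 0.8  1.3 -4.7]
(array([ -1.71, -18.58,   0.06]), array([0.4379, 0.0871, 0.1239]))
```

View pics/s3.png

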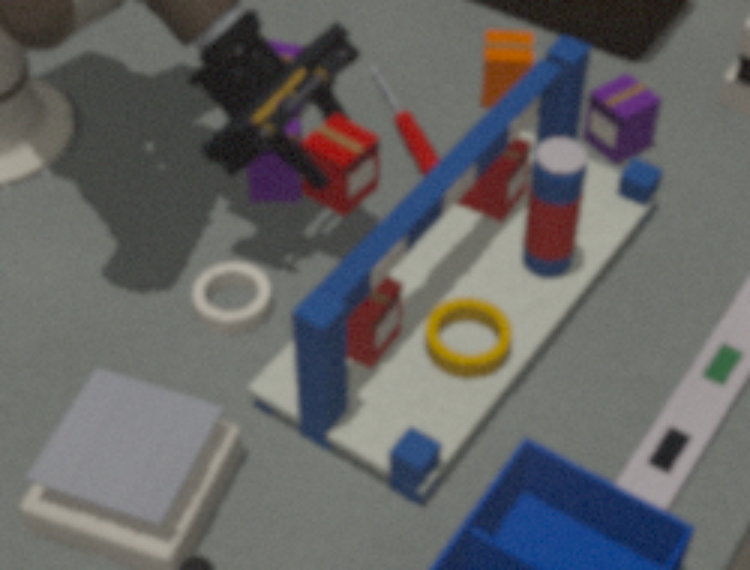

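The carton is held upright and clear of the beam at (340,160) in the crop. C and A are still standing, and the pan centre is about (0.476, -0.282). I'll carry it over.

>>> jog_arm(
  increments=[
    [-0.3, 0, -0.2, 0],
    [-0.4, -0.3, -0.2, 0],
    [-0.4, -0.6, -0.2, 0],
    [-0.3, -0.8, -0.1, 0],
    [-0.3, -0.9, -0.1, 0],
    [0, -0.9, 0, 0],
    [0, -0.9, 0, 0],
    [0, -0.9, 0, 0],
    [0, -0.9, 0, 0],
    [0, -0.9, 0, 0],
  ],
)

```text
time_s: 31.15
tcp_pos: [0.3254, -0.0555, 0.2472]
ee_rot: [[-0.636, -0.048, 0.77], [-0.029, 0.999, 0.039], [-0.771, 0.003, -0.637]]
wrist_force: [0.6, 0.9, -5.0]
gripper_width: 0.673
gripper_force: 28.9
```

>>> jog_arm(
  increments=[
    [0, -0.9, 0, 0],
    [0, -0.9, 0, 0],
    [0, -0.9, 0, 0],
    [0, -0.9, 0, 0],
    [0, -0.9, 0, 0],
    [0, -0.9, 0, 0],
    [0, -0.9, 0, 0],
    [0, -0.9, 0, 0],
    [0, -0.7, 0, 0],
    [0, -0.4, 0, 0],
  ],
)

```text
time_s: 32.15
tcp_pos: [0.3336, -0.2222, 0.2474]
ee_rot: [[-0.635, -0.045, 0.771], [-0.027, 0.999, 0.036], [-0.772, 0.002, -0.636]]
wrist_force: [-0.6, -0.2, -5.4]
gripper_width: 0.673
gripper_force: 28.9
```

```bash
python3 - <<'E'
from h import *
s=sense(); print(s["joints"].round(1)); print(to([.465,-.283,.135]),to([.465,-.283,.114]))
b=eyes.capture("top"); s1=eyes.capture("scene")
print([(np.round(d["centre"],3).tolist(),round(d["conf"],2)) for d in eyes.spot_in("top","carton_b")],[(np.round(d["centre"],3).tolist(),round(d["conf"],2)) for d in eyes.spot_in("scene","carton_b")])
z=lambda im,u0,u1,v0,v1:cv2.resize(im[v0:v1,u0:u1],(400,400))
cv2.imwrite("pics/c1.png",np.hstack([z(b,310,410,130,230),z(s1,140,260,210,330)]))
E
```

```text
[-37.5  10.4 -29.4 -77.4 -30.7  13.6]
(array([ 0.25, -3.35,  0.36]), array([ 0.4596, -0.2162,  0.1435])) (array([ 1.06, -3.35,  1.02]), array([ 0.4596, -0.2162,  0.1435]))
[([0.542, 0.201, 0.098], 0.82), ([0.473, 0.395, 0.071], 0.79), ([0.617, 0.383, 0.073], 0.79), ([0.541, -0.035, 0.099], 0.72), ([0.256, 0.232, 0.072], 0.7), ([0.34, 0.116, 0.072], 0.64), ([0.472, -0.217, 0.17], 0.61)] [([0.47, 0.381, 0.074], 0.87), ([0.581, 0.178, 0.074], 0.85), ([0.586, -0.049, 0.079], 0.8), ([0.629, 0.38, 0.056], 0.77), ([0.267, 0.211, 0.055], 0.67), ([0.35, 0.102, 0.061], 0.66), ([0.487, -0.222, 0.165], 0.62)]
```

View pics/c1.png

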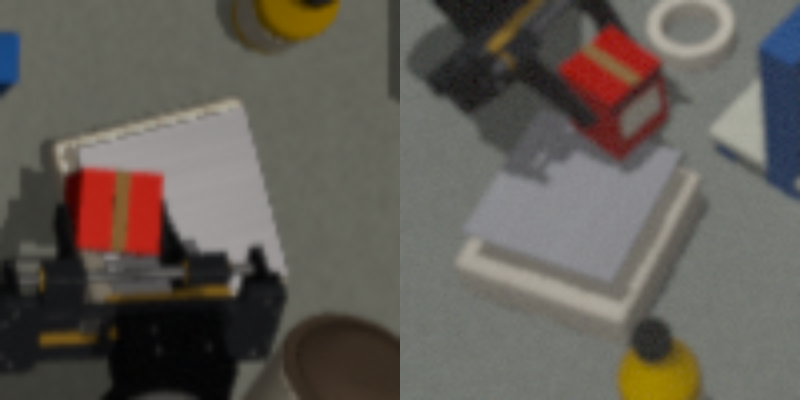

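Carton top is at crop (121,212), about 12 mm ahead of the grasp point, and it's upright. I'll move over the pan centre and lower slowly.

>>> jog_arm(
  increments=[
    [0, -0.6, 0, 0],
    [0, -0.8, 0, 0],
    [0, -0.8, 0.1, 0],
    [0, -0.6, 0.1, 0],
    [0, -0.4, 0.1, 0],
    [0, -0.15, 0, 0],
    [0.1, 0, 0.05, 0],
    [0.15, 0, 0.1, 0],
    [0, 0, 0, 0],
  ],
)

```text
time_s: 33.25
tcp_pos: [0.3403, -0.2878, 0.2378]
ee_rot: [[-0.635, -0.045, 0.771], [-0.028, 0.999, 0.036], [-0.772, 0.001, -0.636]]
wrist_force: [1.1, 0.2, -4.5]
gripper_width: 0.67
gripper_force: 28.9
```

```bash
python3 - <<'E'
from h import *
print(to([.464,-.283,.128]),to([.464,-.283,.116]))
E
```

```text
(array([ 0.3 , -0.05,  0.09]), array([ 0.4663, -0.282 ,  0.1339])) (array([ 0.77, -0.05,  0.48]), array([ 0.4663, -0.282 ,  0.1339]))
```

>>> jog_arm(
  increments=[
    [0.1, 0, 0.03, 0],
    [0.1, 0, 0.03, 0],
    [0.1, 0, 0.03, 0],
    [0.1, 0, 0.06, 0],
    [0.1, 0, 0.08, 0],
    [0.1, 0, 0.08, 0],
    [0.1, 0, 0.08, 0],
    [0.07, 0, 0.06, 0],
    [0, 0, 0, 0],
    [0, 0, 0, 0],
  ],
)

```text
time_s: 34.25
tcp_pos: [0.3379, -0.2886, 0.2211]
ee_rot: [[-0.634, -0.045, 0.772], [-0.029, 0.999, 0.035], [-0.773, -0.0, -0.635]]
wrist_force: [-1.1, 0.3, -1.3]
gripper_width: 0.673
gripper_force: 28.9
```

```bash
python3 w.py
```

```text
[-1.42  0.1  -1.63] [0.37 0.6  0.54] [0.042 2.329 0.08 ] [ 0.338  -0.2885  0.2211] 0.6737546780144014
```

>>> jog_arm(
  increments=[
    [0.05, 0, 0.04, 0],
    [0.05, 0, 0.04, 0],
    [0.05, 0, 0.04, 0],
    [0.03, 0, 0.03, 0],
    [0, 0, 0, 0],
    [0, 0, 0, 0],
  ],
)

```text
time_s: 35.15
tcp_pos: [0.338, -0.2886, 0.2163]
ee_rot: [[-0.634, -0.045, 0.772], [-0.029, 0.999, 0.034], [-0.773, -0.0, -0.635]]
wrist_force: [-1.5, -0.3, 1.0]
gripper_width: 0.672
gripper_force: 28.9
```

```bash
python3 w.py
```

```text
[-1.72 -0.09  0.56] [0.36 0.29 0.27] [0.062 1.913 0.092] [ 0.338  -0.2886  0.2163] 0.6718978718425013
```

>>> jog_arm(
  increments=[
    [0, 0, 0, 0],
    [0, 0, 0, 0],
    [0, 0, 0, 0],
    [0, 0, 0, 0],
    [0, 0, -0.2, 0],
    [0, 0, -0.4, 0],
    [0, 0, -0.8, 0],
    [0, 0, -1, 0],
    [0, 0, -1, 0],
    [0, 0, -1, 0],
  ],
  grip=87,
)

```text
time_s: 36.45
tcp_pos: [0.2689, -0.2914, 0.2729]
ee_rot: [[-0.634, -0.045, 0.772], [-0.029, 0.999, 0.034], [-0.772, -0.001, -0.635]]
wrist_force: [-0.3, 0.7, -0.3]
gripper_width: 0.996
gripper_force: 0.0
```

>>> jog_arm(
  increments=[
    [0, 0, -1, 0],
    [-0.5, 0, -1, 0],
    [-0.5, 0, -0.8, 0],
    [0, 0, -0.3, 0],
    [0, 0, 0, 0],
  ],
)

```text
time_s: 36.95
tcp_pos: [0.2342, -0.2928, 0.3275]
ee_rot: [[-0.634, -0.045, 0.772], [-0.03, 0.999, 0.033], [-0.773, -0.002, -0.634]]
wrist_force: [0.5, 0.5, 0.1]
gripper_width: 1.003
gripper_force: 0.0
```

```bash
python3 - <<'E'
from h import *
b=eyes.capture("top"); s1=eyes.capture("scene")
hsv=cv2.cvtColor(b,cv2.COLOR_BGR2HSV); m=(((hsv[...,0]<14)|(hsv[...,0]>172))&(hsv[...,1]>130)&(hsv[...,2]>60)).astype(np.uint8)
m[:, :310]=0; m[:,400:]=0; m[:130]=0; m[240:]=0
m=cv2.morphologyEx(m,cv2.MORPH_CLOSE,np.ones((5,5))); ys,xs=np.where(m); rc=cv2.minAreaRect(np.c_[xs,ys].astype(np.float32)); print(rc, px("top",rc[0],.139).round(4))
z=lambda im,u0,u1,v0,v1:cv2.resize(im[v0:v1,u0:u1],(400,400))
cv2.imwrite("pics/c2.png",np.hstack([z(b,180,380,110,310),z(s1,150,370,120,340)]))
s=sense(); print(s["time_s"],s["gripper_width"],s["tcp_pos"])
E
```

```text
((358.4005126953125, 180.99339294433594), (24.87810707092285, 19.490066528320312), 3.814074993133545) [ 0.4774 -0.2773  0.139 ]
37.05 1.0011361953610345 [ 0.23460724 -0.29282826  0.32629783]
```

View pics/c2.png

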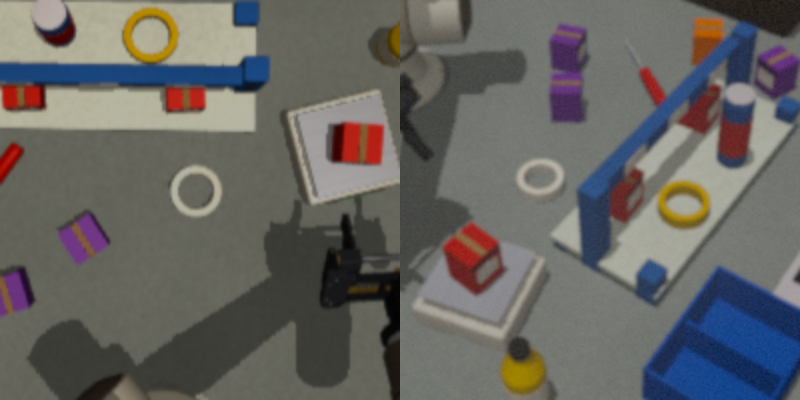

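The full carton stands upright on the pan at left-crop (358,143), within a few mm of its centre. The two empties stand on the rack at (22,97) and (186,98), and everything else is where it was.

```bash
python3 -c "
from station import r
print(r.finish_job())"
```

```text
the job is handed in; nothing more can be done
None
```

The full carton (the middle one, about 550 g by wrist force) stands upright within a few millimetres of the pan's centre, both empties stand upright on the rack's deck, and the job was handed in at about 37 s.

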